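Wedge the rocking gauge stand level

TASK

The dial-gauge stand rocks because one foot has lost its rubber pad: push the wooden wedge along the bench, thin end first, under that foot until the stand is level and no longer rocks, but not so hard that the stand is shoved across the bench. Then press down on the diagonally opposite foot with the fingertips to show that it stands firm, and take the hand away. Do not pick anything up, and leave the wedge in place and the other things alone.

Things in the scene. Friction and masses are not known exactly. Their poses are not given: they have to be found in the camera images.
- stand: Loose grey cast dial-gauge stand, 3 kg. Base 105 x 140 mm (x -60 to 45 mm), top 40 mm high. Four foot lugs 44 mm wide, 14 thick, at y = +-48 mm, out to x = -105 and +85; undersides 16 mm up when level. Rubber pads 24 mm wide, 16 high at (-50,-48), (65,48), (65,-48); the fourth is lost, so it starts leaning 0.075 rad towards -x +y. Origin at bench height under the base, z up
- wedge: Loose hardwood wedge, 60 g, 80 long, 50 mm wide, 3.5 mm thick at the thin end (x = +40), 27.5 at the upright thick end (x = -40). Origin: centre of its flat underside. Starts 20 to 45 mm short of the padless foot, pointing roughly at it. Pushing takes under 1 N free, 5 to 9 N while it raises the foot, 12 to 20 N once the stand is level and the wedge tight; pushed on, the stand slides
- low_foot: The lug without a pad, 46 x 44 x 14 mm, at the stand's -x, +y corner, fixed to it. Origin at the centre of its underside, axes as the stand's. A bolt stub of 10 mm diameter, 5 mm too short to be a foot, remains at (-50, 48) mm of the stand, 55 mm in from the lug's outer edge
- low_foot_edge (a point): Middle of the lower outer edge of the padless lug, where the wedge goes in along the stand's +x. About 8 mm above the bench at the start and 16 mm when level (the wedge is then about 42 mm under the lug)
- test_foot: The lug diagonally opposite (+x, -y corner of the stand), 41 x 44 x 14 mm, fixed to the stand, to be pressed at the end. Origin at the centre of its underside, axes as the stand's
- test_foot_top (a point): Point on top of the opposite lug, above its pad: press here, straight down. 30 mm above the bench when level
- mug: Bystander: white mug, 80 mm wide, 90 mm high; origin under its centre
- bottle: Bystander: glass bottle, 64 mm wide, 200 mm high; origin under its centre
- gauge_box: Bystander: flat closed wooden box 60 x 110 x 30 mm; origin under its centre
- screwdriver: Bystander: screwdriver with a black handle lying on the bench; origin under its middle
- column_top (a point): Top of the stand's column, 24 mm thick, 165 mm high when level. A dial gauge of 52 mm diameter hangs beside it, 17 mm to -x and 58 mm to -y of the column, centre 135 mm high: keep the hand clear of both
Not all that is in view belongs to the job. What is shaped like the wedge but blue or yellow is not meant.

How it is judged:
By the outcome, as a careful person would: the job done as asked, in the order asked, and still so for the second after the job is handed in, with the robot touching nothing.
It also fails if it takes over 53 s, if anything falls off the work surface, if the arm or the gripper's body presses on something with over 40 N, if the wrist force passes 120 N, or if a joint passes its speed limit or range.

ROBOT

A 6-joint arm with a two-finger parallel gripper is mounted at the origin on the work surface. World frame = base frame: x ahead of the robot, y to its left, z up, the work surface at z = 0. Lengths are in mm, angles in rad, forces in N, time in s.
With the tool pointing down it reaches from about 350 to 875 mm from the base axis. Payload 4.2 kg.
Tool frame: the origin (TCP) lies between the finger pads; the fingertips stand 11 mm ahead of it and the grasp point (between the pads) lies 8 mm behind it; z points along the fingers, y is the direction in which the jaws open and shut (so a half turn about z gives the same grasp; the last joint's range is limited). The gripper opens to 85 mm and grips with 20 to 120 N. Pads are 22 mm wide; open, the fingers measure 114 mm over their backs; the gripper's body (76 mm by 85 mm) begins 54 mm behind the grasp point. The pads swing forward as they close: fully open they stand 13 mm farther back than shut.
Start: joints at [1.39, 0.385, 0.008, 0, -1.194, -0.259], TCP at [266.065, 565.516, 242.312] pointing down, gripper open.
Joint ranges: [-3.14, 3.14], [-1.21, 2.06], [-1.07, 1.41], [-3.16, 2.05], [-2.99, -0.16], [-3.1, 3.1]. Speed limits (rad/s): [2.79, 2.79, 3.14, 3.14, 3.14, 3.14].

INTERFACE

Orientations are given as a unit quaternion [x, y, z, w].
In Python, from bench import * gives the robot as it stands.
- The arm moves only by the tool servo_tool, never from a script. Its argument "rows" is a list of rows, each a list of 7 numbers: the opening, from 0 (shut) to 1 (fully open), then the shift along the tool's x, y, z in cm, then the turn, a rotation vector about the tool's x, y, z in degrees. A call has 1 to 12 rows; each row shifts and turns the commanded pose from where the row before left it, along the tool's axes as they then stand; what a row does not reach is not made up. A row lasts 1/10 s, in which the tool goes at most 50 mm and 8.59 degrees, less where a joint would pass 70% of its speed; a pose out of reach is approached as far as the arm can. A call is refused whole if a number of a shift passes 5 or a number of a turn 8.59, either way. A call with a gripper value outside its range is refused whole. The fingers move at their own pace and stop on an object; the grip force is fixed at half the most. Time passes only in rows, so rows that do not move let the fingers close. It gives the time, the measured TCP pose, the force and the opening at its end, in the units of the state.
- read_state(): the state, without advancing time (a new reading comes with each control period).
- get_image(name): name is "side" or "top" or "wrist"; returns a dict with "image" (480x640x3 uint8, red, green, blue), "mtx" (3x3 intrinsics, pixels), "extrinsics" (4x4, takes a point from camera to world coordinates). Camera axes: x right, y up, looking along -z (the intrinsics and any distortion apply to the point x, -y, -z); pixel columns grow to the right and rows downward; lengths in mm; the calibration is good to about 2 mm. A picture is of the moment at which its call begins. There is no depth.
- job_done(): hands the job in, once; it reports no verdict.
The state is a dict: "clock": time; "joints": joint angles; "joint_vel": joint speeds; "joint_efforts": joint torques, N m; "position": TCP position; "ee_rot": TCP orientation; "contact_force": force on the tool from outside, world axes, zero at the start; "wrist_torque": the same for the moment, N m; "gripper_width": finger opening in mm.
Only numpy, scipy, OpenCV 4.12 (cv2) and the standard library are available. Lean on these libraries where they do the work, as an engineer would, in place of code of your own. Each camera call takes 0.05 s, during which the arm holds its last target. There are 200 camera calls.

## Working session

There is one attempt and no reset: what is moved stays moved. The work goes in short steps, Python scripts to look and compute and a tool call to move; the robot and the scene stay as the last step left them, time stands still between calls to the robot, and variables do not carry over. Pictures are saved under pics/ and viewed, about 8 in all and at most 12, crops included, and the job is handed in when it is done.

Besides the shell and the picture viewer there is one more tool, called after "Emit:" as name(argument=value, ...), one argument or row to a line, values as JSON. servo_tool: Moves the arm, as the interface text tells. Its arguments: {"type":"object","properties":{"rows":{"type":"array","items":{"type":"array","items":{"type":"number"}}}},"required":["rows"]}

```bash
mkdir -p pics; ls; cat > h.py <<'E'
from bench import *
import numpy as np, cv2
def snap(n,f):
    d=get_image(n); cv2.imwrite(f,d["image"][:,:,::-1]); np.savez(f[:-4]+'.npz',**{k:np.array(v) for k,v in d.items()}); return d
def ray(d,u,v):
    K=np.array(d["mtx"]);E=np.array(d["extrinsics"])
    p=np.linalg.solve(K,[u,v,1.]); r=E[:3,:3]@np.array([p[0],-p[1],-p[2]]); return E[:3,3],r
def onz(d,u,v,z):
    o,r=ray(d,u,v); return o+r*(z-o[2])/r[2]
def proj(d,P):
    E=np.array(d["extrinsics"]); c=E[:3,:3].T@(np.array(P)-E[:3,3]); q=np.array(d["mtx"])@[c[0],-c[1],-c[2]]; return q[:2]/q[2]
def tri(a,ua,b,ub):
    o1,r1=ray(a,*ua);o2,r2=ray(b,*ub);A=np.c_[r1,-r2];s=np.linalg.lstsq(A,o2-o1,rcond=None)[0]
    return (o1+r1*s[0]+o2+r2*s[1])/2
E
python3 - <<'E'
from h import *
for n in("top","side"):
    d=snap(n,f"pics/{n}1.png"); print(n,d["mtx"],d["extrinsics"],d.keys())
print(read_state())
E
```

```text
pics
top [[551.4933553    0.         303.56109466]
 [  0.         551.4933553  238.30051802]
 [  0.           0.           1.        ]] [[-1.09318186e-03  9.98852462e-01 -4.78807309e-02  4.79602511e+02]
 [-9.99991559e-01 -1.28156183e-03 -3.90383675e-03 -3.54313351e+01]
 [-3.96071907e-03  4.78760591e-02  9.98845431e-01  1.17862322e+03]
 [ 0.00000000e+00  0.00000000e+00  0.00000000e+00  1.00000000e+00]] dict_keys(['image', 'mtx', 'extrinsics'])
side [[453.27098549   0.         319.58917213]
 [  0.         453.27098549 239.89806864]
 [  0.           0.           1.        ]] [[-9.91238687e-01  9.27416981e-02 -9.40470297e-02  4.51521967e+02]
 [-1.32067666e-01 -7.06695473e-01  6.95082469e-01  7.19120992e+02]
 [-1.99948164e-03  7.01413206e-01  7.12752073e-01  8.64759696e+02]
 [ 0.00000000e+00  0.00000000e+00  0.00000000e+00  1.00000000e+00]] dict_keys(['image', 'mtx', 'extrinsics'])
{'clock': 0.1, 'joints': array([ 1.38963038e+00,  3.85479970e-01,  6.76509901e-03, -4.20318929e-04,
       -1.19397943e+00, -2.58565648e-01]), 'joint_vel': array([ 0.00043437, -0.0008941 ,  0.00467734,  0.00213864,  0.00143979,
        0.00049136]), 'joint_efforts': array([-3.62941046e-04, -3.93322742e+01,  1.88928008e+01,  4.19790432e+00,
       -2.63640301e-03,  6.66632616e-06]), 'position': array([265.85560778, 565.09435309, 241.33395163]), 'ee_rot': array([ 9.75909361e-01, -2.18174199e-01, -1.58478526e-04,  9.55835580e-04]), 'contact_force': array([ 0.0911855 , -1.41097961, -1.2543335 ]), 'wrist_torque': array([-0.04195185,  0.02013393, -0.01038645]), 'gripper_width': 85.22401753981428}
```

View pics/top1.png

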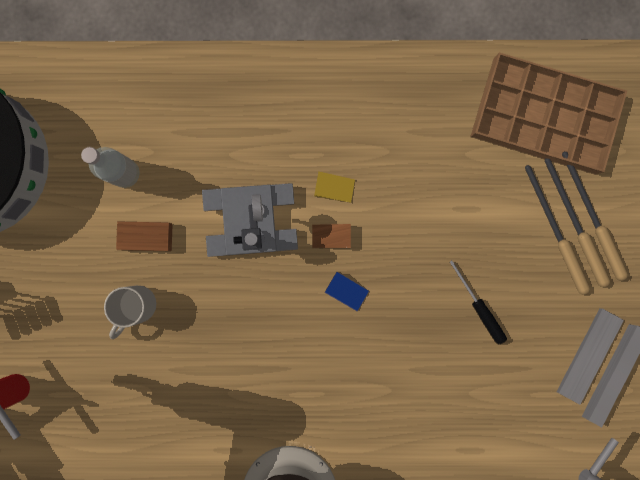

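View pics/side1.png

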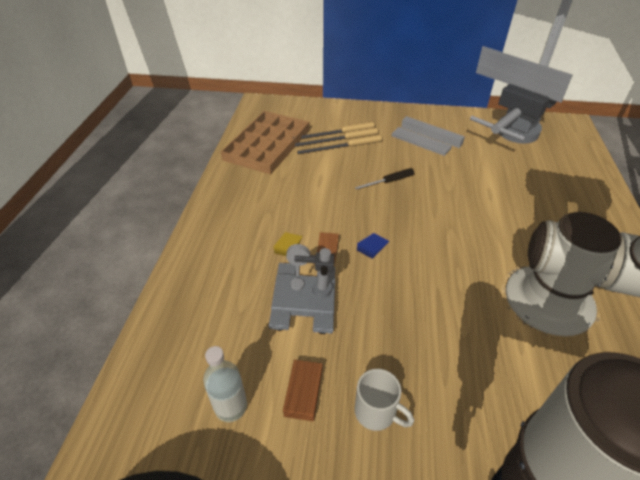

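The top view shows the stand with its +x toward image left (world +y). The wedge is at about (332,237), behind the low lug at (287,240). The test lug is at (212,200). Next I'll zoom in.

```bash
python3 - <<'E'
from h import *
a=cv2.imread('pics/top1.png')[165:325,190:390]
b=cv2.imread('pics/side1.png')[220:345,255:400]
a=cv2.resize(a,(800,640),interpolation=cv2.INTER_CUBIC)[:600]
cv2.imwrite('pics/c1.png',a); cv2.imwrite('pics/c2.png',cv2.resize(b,(696,600),interpolation=cv2.INTER_CUBIC))
E
```

```text
(no output)
```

View pics/c1.png

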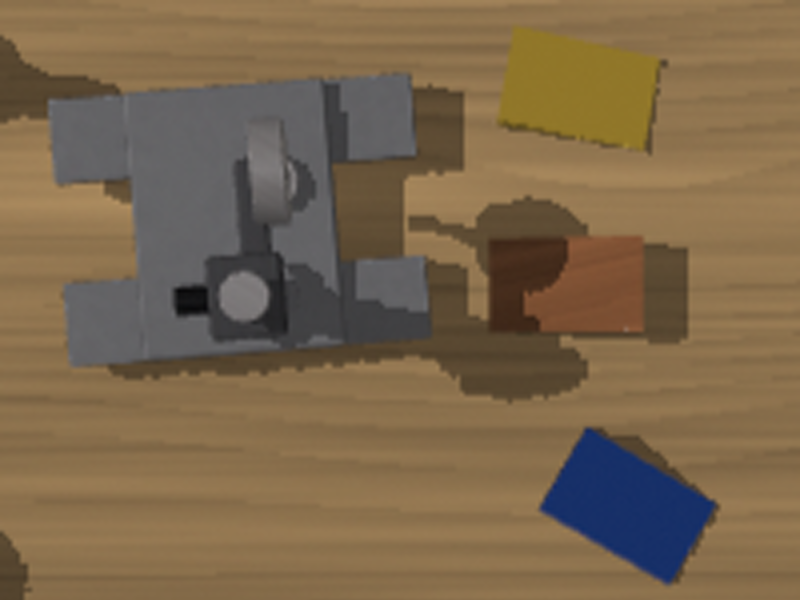

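View pics/c2.png

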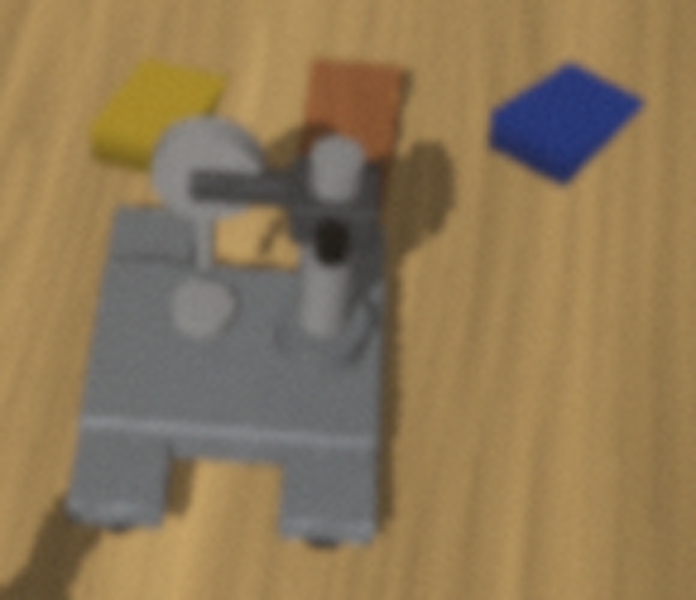

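```bash
python3 - <<'E'
from h import *
d=dict(np.load('pics/top1.npz'))
def g(n,pts,z):
    for (u,v),zz in zip(pts,z): print(n,(u,v),zz,np.round(onz(d,190+u/4-.4,165+v/4-.4,zz),1))
g('wthin',[(490,240),(490,331)],[3.5]*2); g('wthick',[(643,237),(644,331)],[27.5]*2)
g('low',[(427,256),(431,341)],[22]*2)
g('mx-my',[(411,73),(415,157)],[28]*2)
g('px+py',[(64,285),(70,365)],[31]*2)
g('test',[(50,100),(58,185),(127,95),(133,180)],[38]*4)
g('yellow',[(500,122),(645,152),(660,60)],[3.5,27,27]);g('blue',[(587,430),(540,508),(716,506),(670,583)],[3.5,3.5,27,27])
E
```

```text
wthin (490, 240) 3.5 [565.2 -49.1   3.5]
wthin (490, 331) 3.5 [516.6 -49.    3.5]
wthick (643, 237) 27.5 [ 564.9 -128.8   27.5]
wthick (644, 331) 27.5 [ 515.7 -129.1   27.5]
low (427, 256) 22 [555.5 -15.8  22. ]
low (431, 341) 22 [510.8 -17.9  22. ]
mx-my (411, 73) 28 [651.3  -7.5  28. ]
mx-my (415, 157) 28 [607.1  -9.6  28. ]
px+py (64, 285) 31 [540.  173.3  31. ]
px+py (70, 365) 31 [498.3 169.9  31. ]
test (50, 100) 38 [636.  180.1  38. ]
test (58, 185) 38 [591.6 175.6  38. ]
test (127, 95) 38 [638.6 140.   38. ]
test (133, 180) 38 [594.2 136.6  38. ]
yellow (500, 122) 3.5 [628.5 -54.6   3.5]
yellow (645, 152) 27 [ 609.6 -130.1   27. ]
yellow (660, 60) 27 [ 658.1 -138.3   27. ]
blue (587, 430) 3.5 [ 463.9 -100.5    3.5]
blue (540, 508) 3.5 [422.6 -75.4   3.5]
blue (716, 506) 27 [ 424.7 -166.1   27. ]
blue (670, 583) 27 [ 384.9 -142.    27. ]
```

Emit:
servo_tool(
  rows=[
    [0.2,0,0,0,0,0,7.55],
    [0.2,0,0,0,0,0,7.55],
    [0.2,0,0,0,0,0,7.55],
    [0.2,0,0,0,0,0,7.55],
    [0.2,0,0,0,0,0,7.55],
    [0.2,0,0,0,0,0,7.55],
    [0.2,0,0,0,0,0,7.55],
    [0.2,0,0,0,0,0,7.55],
    [0.2,0,0,0,0,0,0],
  ],
)

```text
clock: 1.0
position: [265.9, 565.3, 241.7]
ee_rot: [0.734, -0.679, 0.0, 0.001]
contact_force: [-0.7, -0.1, -0.0]
gripper_width: 17.1
```

Emit:
servo_tool(
  rows=[
    [0.2,4.1,-1.2,0,0,0,0],
    [0.2,4.1,-1.2,0,0,0,0],
    [0.2,4.1,-1.2,0,0,0,0],
    [0.2,4.1,-1.2,0,0,0,0],
    [0.2,4.1,-1.2,0,0,0,0],
    [0.2,4.1,-1.2,0,0,0,0],
    [0.2,4.1,-1.2,0,0,0,0],
    [0.2,4.1,-1.2,0,0,0,0],
    [0.2,4.1,-1.2,0,0,0,0],
  ],
)

```text
clock: 1.9
position: [402.2, 204.1, 242.4]
ee_rot: [0.735, -0.678, -0.0, -0.0]
contact_force: [-0.1, -0.0, -0.4]
gripper_width: 17.3
```

Emit:
servo_tool(
  rows=[
    [0.2,4.1,-1.2,0,0,0,0],
    [0.2,4.1,-1.2,0,0,0,0],
    [0.2,4.1,-1.2,0,0,0,0],
    [0.2,4.1,-1.2,0,0,0,0],
    [0.2,4.1,-1.2,0,0,0,0],
    [0.2,4.1,-1.2,0,0,0,0],
    [0.2,4.1,-1.2,0,0,0,0],
    [0.2,4.1,-1.2,0,0,0,0],
    [0.2,4.1,-1.2,0,0,0,0],
    [0.2,0,0,0,0,0,0],
  ],
)

```text
clock: 2.9
position: [539.0, -157.6, 241.3]
ee_rot: [0.733, -0.68, -0.0, 0.001]
contact_force: [-0.4, 1.1, -0.6]
gripper_width: 17.0
```

Emit:
servo_tool(
  rows=[
    [0.2,0.4,-0.5,4,0,0,0],
    [0.2,0,0,4,0,0,0],
    [0.2,0,0,4,0,0,0],
    [0.2,0,0,4,0,0,0],
    [0.2,0,0,3,0,0,0],
    [0.2,0,0,2,0,0,0],
    [0.2,0,0,1,0,0,0],
    [0.2,0,0,0,0,0,0],
  ],
)

```text
clock: 3.7
position: [542.5, -157.0, 21.1]
ee_rot: [0.734, -0.679, -0.001, 0.001]
contact_force: [-0.7, 0.4, -0.9]
gripper_width: 16.9
```

```bash
python3 - <<'E'
from h import *
s=read_state();print(s["position"],s["contact_force"])
d=snap("top","pics/top2.png")
cv2.imwrite('pics/c3.png',cv2.resize(d["image"][165:325,190:420,::-1],(800,557),interpolation=cv2.INTER_CUBIC))
E
```

```text
[ 542.49311532 -157.01900421   21.11555535] [-0.7119422   0.35934422 -0.9067526 ]
```

View pics/c3.png

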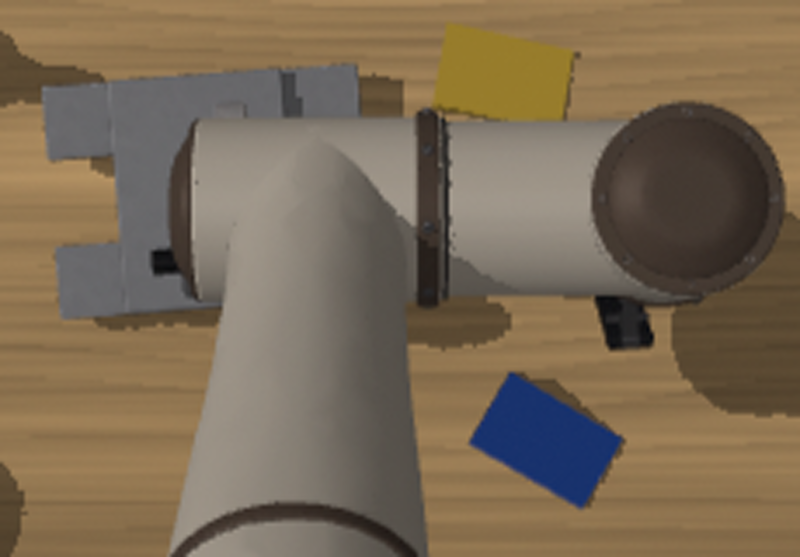

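The arm's wrist link now overhangs the stand, so I'll check its clearance over the column in the side view.

```bash
python3 - <<'E'
from h import *
d=snap("side","pics/side2.png")
cv2.imwrite('pics/c4.png',cv2.resize(d["image"][80:380,200:600,::-1],(800,600),interpolation=cv2.INTER_CUBIC))
E
```

```text
(no output)
```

View pics/c4.png

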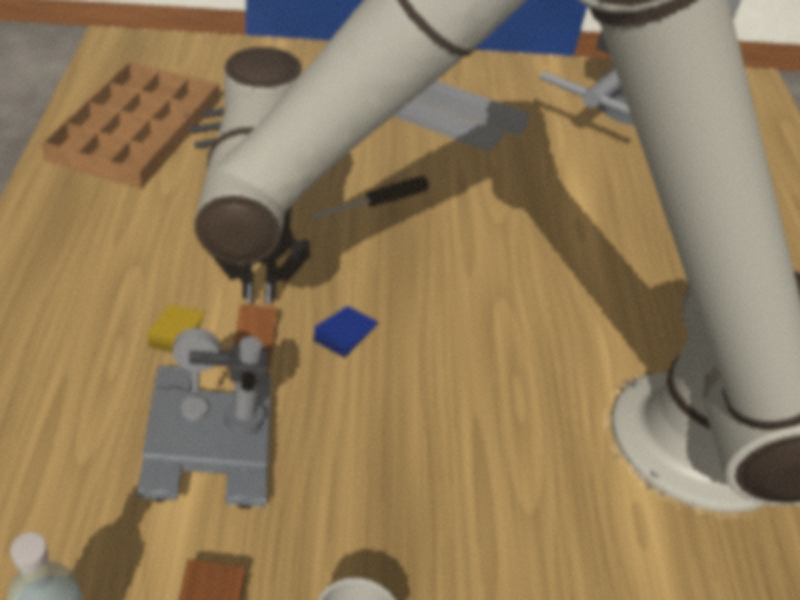

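```bash
python3 - <<'E'
from h import *
t=dict(np.load('pics/top2.npz'));s=dict(np.load('pics/side2.npz'));t1=dict(np.load('pics/top1.npz'));s1=dict(np.load('pics/side1.npz'))
print('cap',tri(t,(242.5,225),s,(319,195)))
print('coltop',tri(t1,(251,239),s1,(324.5,252)))
E
```

```text
cap [541.59005217  63.90701284 313.75228278]
coltop [528.3573818   65.88653112 159.62477638]
```

The cap's underside sits about 260 mm up against a 165 mm column, so it clears. I'll start the push along tool -x.

Emit:
servo_tool(
  rows=[
    [0.2,0,0,0.5,0,0,0],
    [0.2,-0.5,0,0,0,0,0],
    [0.2,-0.5,0,0,0,0,0],
    [0.2,-0.4,0,0,0,0,0],
    [0.2,-0.4,0,0,0,0,0],
    [0.2,-0.4,0,0,0,0,0],
    [0.2,-0.4,0,0,0,0,0],
    [0.2,-0.4,0,0,0,0,0],
    [0.2,-0.4,0,0,0,0,0],
    [0.2,0,0,0,0,0,0],
  ],
)

```text
clock: 4.8
position: [540.6, -122.9, 17.2]
ee_rot: [0.734, -0.679, -0.0, 0.0]
contact_force: [0.7, -0.0, -0.3]
gripper_width: 16.8
```

```bash
python3 - <<'E'
from h import *
d=snap("wrist","pics/w1.png"); e=snap("side","pics/side3.png")
a=cv2.resize(d["image"][:,:,::-1],(480,360));b=cv2.resize(e["image"][190:310,240:400,::-1],(480,360),interpolation=cv2.INTER_CUBIC)
cv2.imwrite('pics/c5.png',cv2.resize(np.hstack([a,b]),(800,300)))
E
```

```text
(no output)
```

View pics/c5.png

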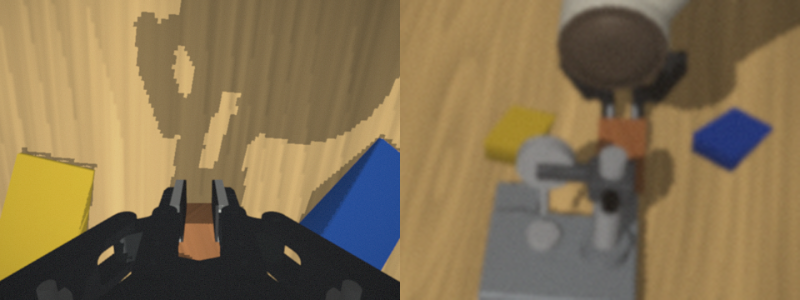

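Emit:
servo_tool(
  rows=[
    [0.2,-0.3,0,0,0,0,0],
    [0.2,-0.3,0,0,0,0,0],
    [0.2,-0.3,0,0,0,0,0],
    [0.2,-0.3,0,0,0,0,0],
    [0.2,-0.3,0,0,0,0,0],
    [0.2,-0.3,0,0,0,0,0],
    [0.2,-0.2,0,0,0,0,0],
    [0.2,-0.2,0,0,0,0,0],
  ],
)

```text
clock: 5.7
position: [539.1, -101.3, 17.3]
ee_rot: [0.734, -0.679, 0.0, -0.0]
contact_force: [0.0, -0.1, -0.4]
gripper_width: 17.2
```

Emit:
servo_tool(
  rows=[
    [0.2,-0.2,0,0,0,0,0],
    [0.2,-0.2,0,0,0,0,0],
    [0.2,-0.2,0,0,0,0,0],
    [0.2,-0.2,0,0,0,0,0],
  ],
)

```text
clock: 6.1
position: [538.5, -93.4, 17.3]
ee_rot: [0.734, -0.679, 0.0, 0.0]
contact_force: [-0.6, -1.8, -0.9]
gripper_width: 16.8
```

Emit:
servo_tool(
  rows=[
    [0.2,-0.2,0,0,0,0,0],
    [0.2,-0.2,0,0,0,0,0],
    [0.2,-0.2,0,0,0,0,0],
  ],
)

```text
clock: 6.4
position: [538.3, -88.5, 17.6]
ee_rot: [0.734, -0.679, 0.001, 0.0]
contact_force: [1.3, -7.6, -0.5]
gripper_width: 17.2
```

Contact came where I predicted, and the force is now 7.6 N.

Emit:
servo_tool(
  rows=[
    [0.2,-0.2,0,0,0,0,0],
    [0.2,-0.2,0,0,0,0,0],
    [0.2,-0.2,0,0,0,0,0],
    [0.2,-0.2,0,0,0,0,0],
  ],
)

```text
clock: 6.8
position: [537.6, -80.5, 17.4]
ee_rot: [0.734, -0.679, 0.0, 0.0]
contact_force: [0.5, -6.5, -0.2]
gripper_width: 17.2
```

Emit:
servo_tool(
  rows=[
    [0.2,-0.2,0,0,0,0,0],
    [0.2,-0.2,0,0,0,0,0],
    [0.2,-0.2,0,0,0,0,0],
  ],
)

```text
clock: 7.1
position: [536.9, -74.5, 17.4]
ee_rot: [0.734, -0.679, 0.0, 0.0]
contact_force: [2.0, -6.0, -0.7]
gripper_width: 17.0
```

Emit:
servo_tool(
  rows=[
    [0.2,-0.2,0,0,0,0,0],
    [0.2,-0.1,0,0,0,0,0],
  ],
)

```text
clock: 7.3
position: [536.6, -71.5, 17.3]
ee_rot: [0.734, -0.679, 0.0, 0.0]
contact_force: [1.2, -6.4, -0.9]
gripper_width: 17.0
```

```bash
python3 - <<'E'
from h import *
s=read_state();print(s["position"],s["contact_force"])
d=snap("top","pics/top3.png"); e=snap("side","pics/side4.png")
a=cv2.resize(d["image"][165:285,190:350,::-1],(480,360),interpolation=cv2.INTER_CUBIC);b=cv2.resize(e["image"][220:340,250:410,::-1],(480,360),interpolation=cv2.INTER_CUBIC)
cv2.imwrite('pics/c6.png',cv2.resize(np.hstack([a,b]),(800,300)))
E
```

```text
[536.61376381 -71.45947177  17.33406825] [ 1.22674062 -6.43722163 -0.85099954]
```

View pics/c6.png

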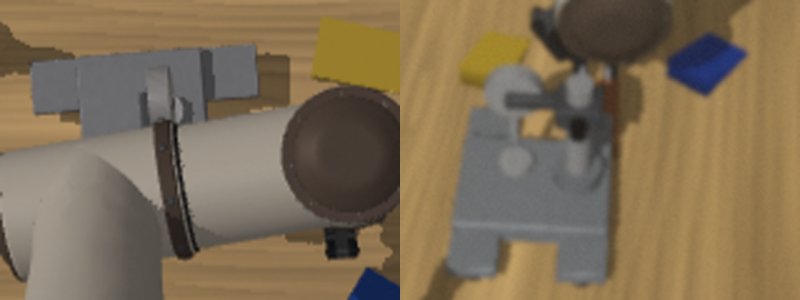

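Emit:
servo_tool(
  rows=[
    [0.2,-0.1,0,0,0,0,0],
    [0.2,-0.1,0,0,0,0,0],
  ],
)

```text
clock: 7.6
position: [536.4, -69.6, 17.3]
ee_rot: [0.734, -0.679, 0.0, 0.001]
contact_force: [0.6, -7.0, -0.9]
gripper_width: 16.9
```

Emit:
servo_tool(
  rows=[
    [0.2,-0.1,0,0,0,0,0],
  ],
)

```text
clock: 7.7
position: [536.3, -68.6, 17.3]
ee_rot: [0.734, -0.679, 0.0, 0.001]
contact_force: [1.0, -7.4, -0.0]
gripper_width: 17.1
```

Emit:
servo_tool(
  rows=[
    [0.2,-0.1,0,0,0,0,0],
  ],
)

```text
clock: 7.8
position: [536.2, -67.7, 17.3]
ee_rot: [0.734, -0.68, 0.0, 0.001]
contact_force: [1.7, -6.0, -0.3]
gripper_width: 17.1
```

Emit:
servo_tool(
  rows=[
    [0.2,-0.1,0,0,0,0,0],
  ],
)

```text
clock: 7.9
position: [536.1, -66.7, 17.3]
ee_rot: [0.734, -0.68, 0.0, 0.001]
contact_force: [0.9, -7.5, -0.5]
gripper_width: 17.4
```

Emit:
servo_tool(
  rows=[
    [0.2,-0.1,0,0,0,0,0],
  ],
)

```text
clock: 8.0
position: [536.0, -65.8, 17.3]
ee_rot: [0.734, -0.68, 0.0, 0.001]
contact_force: [1.0, -8.1, -1.1]
gripper_width: 17.1
```

Emit:
servo_tool(
  rows=[
    [0.2,-0.1,0,0,0,0,0],
  ],
)

```text
clock: 8.1
position: [535.8, -64.8, 17.3]
ee_rot: [0.734, -0.68, 0.0, 0.001]
contact_force: [0.8, -8.6, 0.2]
gripper_width: 17.3
```

Emit:
servo_tool(
  rows=[
    [0.2,-0.1,0,0,0,0,0],
  ],
)

```text
clock: 8.2
position: [535.7, -64.0, 17.3]
ee_rot: [0.734, -0.68, 0.0, 0.001]
contact_force: [1.4, -8.4, -0.0]
gripper_width: 17.3
```

Emit:
servo_tool(
  rows=[
    [0.2,-0.1,0,0,0,0,0],
  ],
)

```text
clock: 8.3
position: [535.7, -63.4, 17.3]
ee_rot: [0.734, -0.68, 0.0, 0.001]
contact_force: [2.1, -13.6, -1.5]
gripper_width: 16.8
```

```bash
python3 - <<'E'
from h import *
s=read_state();print(s["position"],s["contact_force"])
d=snap("top","pics/top4.png");e=snap("side","pics/side5.png")
L=[]
for n in (1,3,4):
    a=cv2.imread(f'pics/top{n}.png')[165:215,190:310]; L.append(cv2.resize(a,(480,200),interpolation=cv2.INTER_CUBIC))
M=[]
for n in (1,4,5): M.append(cv2.resize(cv2.imread(f'pics/side{n}.png')[240:340,260:350],(300,333),interpolation=cv2.INTER_CUBIC)[:,:])
v=np.vstack(L); m=np.hstack([cv2.resize(v,(480,600)),cv2.resize(np.vstack([M[0],M[2]]),(270,600))])
cv2.imwrite('pics/c7.png',m)
E
```

```text
[535.65460639 -63.3777327   17.33681692] [  2.06595981 -13.55167781  -1.46689308]
```

View pics/c7.png

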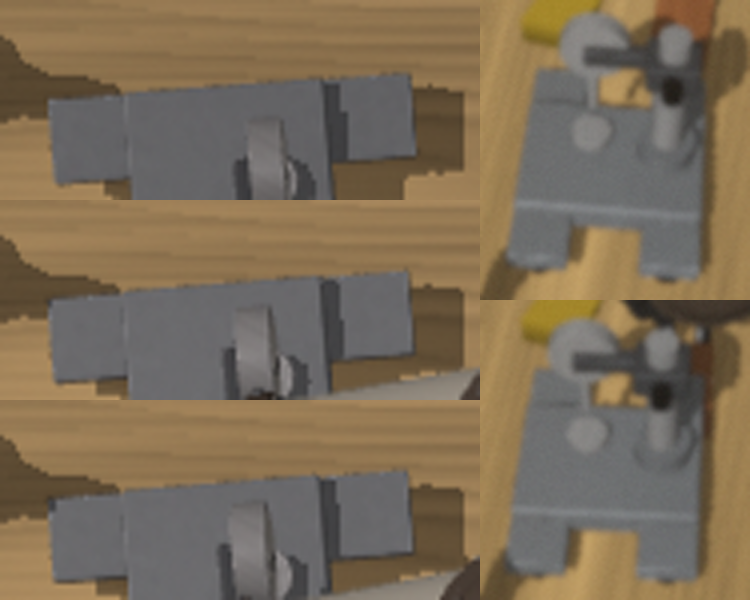

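Force jumped from 8.4 to 13.6 N at the expected depth. The lug corners have moved less than 1 px apart from levelling, so the wedge is just tight. I'll nudge it 0.5 mm to seat it.

Emit:
servo_tool(
  rows=[
    [0.2,-0.05,0,0,0,0,0],
  ],
)

```text
clock: 8.5
position: [535.6, -63.3, 17.3]
ee_rot: [0.734, -0.68, 0.0, 0.001]
contact_force: [1.6, -13.9, -1.9]
gripper_width: 16.9
```

Emit:
servo_tool(
  rows=[
    [0.2,-0.05,0,0,0,0,0],
  ],
)

```text
clock: 8.6
position: [535.5, -63.1, 17.3]
ee_rot: [0.734, -0.68, 0.0, 0.001]
contact_force: [1.7, -14.3, -1.3]
gripper_width: 16.9
```

Emit:
servo_tool(
  rows=[
    [0.2,0.3,0,0,0,0,0],
    [0.2,1.5,0,0,0,0,0],
    [0.2,3,0,0,0,0,0],
    [0,1,0,-4,0,0,0],
    [0,0,0,-4.5,0,0,0],
    [0,0,0,-4.5,0,0,0],
    [0,0,0,-4.5,0,0,0],
    [0,0,0,-4.5,0,0,0],
    [0,0,0,0,0,0,0],
  ],
)

```text
clock: 9.5
position: [544.0, -119.2, 245.1]
ee_rot: [0.734, -0.679, 0.006, -0.005]
contact_force: [0.1, 0.4, 0.1]
gripper_width: 0.5
```

```bash
python3 - <<'E'
from h import *
d=snap("top","pics/top5.png");e=snap("side","pics/side6.png")
cv2.imwrite('pics/c8.png',np.hstack([cv2.resize(d["image"][165:285,190:350,::-1],(480,360),interpolation=cv2.INTER_CUBIC),cv2.resize(e["image"][230:340,250:350,::-1],(320,352),interpolation=cv2.INTER_CUBIC).repeat(1,0)[:352].copy() if 0 else cv2.resize(e["image"][225:345,250:357,::-1],(320,360),interpolation=cv2.INTER_CUBIC)]))
def p(u,v): return np.round(onz(d,190+u/4-.4,165+v/4-.4,30),1)
c=[p(50,100),p(57,182),p(408,70),p(412,152)];print(c)
a=(c[0]+c[1])/2;b=(c[2]+c[3])/2;x=(a-b)/np.linalg.norm(a-b);print('test top',a-20*x,'dir',x,np.linalg.norm(a-b))
print('gauge rel col: ',x*-17+58*np.array([x[1],-x[0],0]))
E
```

```text
[array([637.1, 181.6,  30. ]), array([594. , 177.6,  30. ]), array([652.6,  -6. ,  30. ]), array([609.5,  -8.1,  30. ])]
test top [617.20516524 159.66860697  30.        ] dir [-0.08275826  0.99656965  0.        ] 187.2924784928642
gauge rel col:  [ 59.20793023 -12.14170488   0.        ]
```

View pics/c8.png

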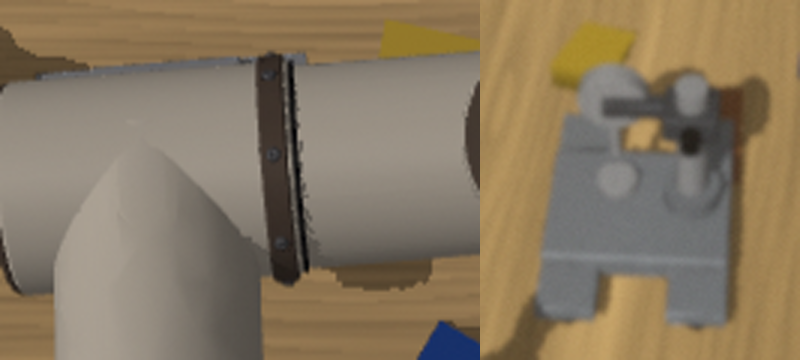

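Emit:
servo_tool(
  rows=[
    [0,-3.9,-1.35,0,0,0,0],
    [0,-3.9,-1.35,0,0,0,0],
    [0,-3.9,-1.35,0,0,0,0],
    [0,-3.9,-1.35,0,0,0,0],
    [0,-3.9,-1.35,0,0,0,0],
    [0,-3.9,-1.35,0,0,0,0],
    [0,-3.9,-1.35,0,0,0,0],
    [0,0,0,0,0,0,0],
    [0,0,0,0,0,0,0],
  ],
)

```text
clock: 10.5
position: [612.8, 161.4, 234.7]
ee_rot: [0.734, -0.679, -0.001, 0.002]
contact_force: [-0.8, -0.3, 0.3]
gripper_width: 0.2
```

```bash
python3 - <<'E'
from h import *
s=read_state();print(s["position"],s["ee_rot"],s["joints"])
d=snap("top","pics/top6.png");e=snap("side","pics/side7.png")
cv2.imwrite('pics/c9.png',np.hstack([cv2.resize(d["image"][110:290,70:370,::-1],(500,300),interpolation=cv2.INTER_CUBIC),cv2.resize(e["image"][190:390,200:400,::-1],(300,300),interpolation=cv2.INTER_CUBIC)]))
E
```

```text
[612.80498857 161.4128584  234.66704596] [ 0.73421411 -0.67891381 -0.00102847  0.00215046] [ 5.12171999e-01  4.06863767e-01  2.31190375e-02 -6.84386844e-04
 -1.19177658e+00 -4.33690669e-01]
```

View pics/c9.png

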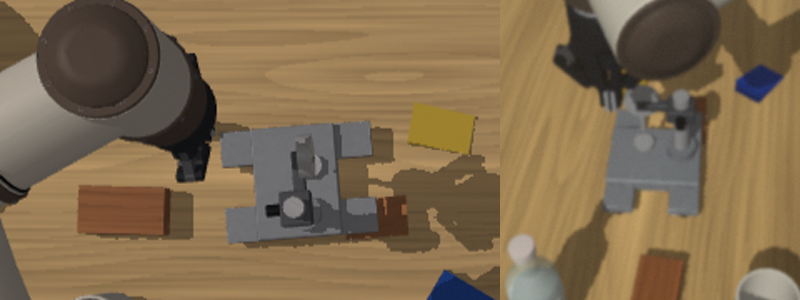

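The full view shows the wedge under the low lug and the stand in its place. The hand is above the test lug, so I'll lower it.

Emit:
servo_tool(
  rows=[
    [0,0.2,-0.5,4,0,0,0],
    [0,0,0,4,0,0,0],
    [0,0,0,4,0,0,0],
    [0,0,0,3,0,0,0],
    [0,0,0,2,0,0,0],
    [0,0,0,1,0,0,0],
    [0,0,0,0.4,0,0,0],
    [0,0,0,0,0,0,0],
  ],
)

```text
clock: 11.4
position: [619.1, 158.9, 53.7]
ee_rot: [0.734, -0.68, 0.0, -0.0]
contact_force: [-1.0, 0.5, -0.2]
gripper_width: 0.2
```

Emit:
servo_tool(
  rows=[
    [0,0,0,0.2,0,0,0],
    [0,0,0,0.2,0,0,0],
  ],
)

```text
clock: 11.6
position: [619.5, 159.7, 50.6]
ee_rot: [0.734, -0.679, 0.0, -0.001]
contact_force: [-0.7, -1.1, 0.7]
gripper_width: -0.1
```

Emit:
servo_tool(
  rows=[
    [0,0,0,0.2,0,0,0],
    [0,0,0,0,0,0,0],
  ],
)

```text
clock: 11.8
position: [618.7, 159.4, 47.4]
ee_rot: [0.734, -0.679, -0.0, -0.0]
contact_force: [-0.5, 0.2, -0.7]
gripper_width: 0.1
```

Emit:
servo_tool(
  rows=[
    [0,0,0,0.2,0,0,0],
    [0,0,0,0.2,0,0,0],
  ],
)

```text
clock: 12.0
position: [618.8, 159.5, 43.3]
ee_rot: [0.734, -0.679, 0.0, -0.0]
contact_force: [-0.0, -0.4, -0.0]
gripper_width: 0.0
```

Emit:
servo_tool(
  rows=[
    [0,0,0,0.1,0,0,0],
  ],
)

```text
clock: 12.1
position: [618.6, 159.4, 42.0]
ee_rot: [0.734, -0.679, -0.0, 0.0]
contact_force: [0.5, 0.3, 0.6]
gripper_width: -0.1
```

Emit:
servo_tool(
  rows=[
    [0,0,0,0.1,0,0,0],
  ],
)

```text
clock: 12.2
position: [618.7, 159.4, 41.1]
ee_rot: [0.734, -0.679, -0.0, 0.0]
contact_force: [-1.7, 0.7, 6.1]
gripper_width: -0.2
```

Contact came at TCP z of about 41, so the lug top is at 30 mm and the stand is level. I'll press harder in small steps.

Emit:
servo_tool(
  rows=[
    [0,0,0,0.1,0,0,0],
  ],
)

```text
clock: 12.3
position: [618.8, 159.4, 41.1]
ee_rot: [0.734, -0.679, 0.0, 0.0]
contact_force: [-3.8, 0.0, 8.2]
gripper_width: -0.1
```

Emit:
servo_tool(
  rows=[
    [0,0,0,0.1,0,0,0],
  ],
)

```text
clock: 12.4
position: [618.8, 159.4, 41.1]
ee_rot: [0.734, -0.679, 0.0, 0.0]
contact_force: [-4.7, -1.0, 13.1]
gripper_width: 0.1
```

Emit:
servo_tool(
  rows=[
    [0,0,0,0.1,0,0,0],
    [0,0,0,0.05,0,0,0],
    [0,0,0,0,0,0,0],
    [0,0,0,0,0,0,0],
    [0,0,0,0,0,0,0],
    [0,0,0,0,0,0,0],
    [0,0,0,0,0,0,0],
  ],
)

```text
clock: 13.1
position: [618.8, 159.4, 41.1]
ee_rot: [0.734, -0.679, 0.0, -0.0]
contact_force: [-6.3, -0.6, 14.9]
gripper_width: 0.4
```

Emit:
servo_tool(
  rows=[
    [0,0,0,-0.3,0,0,0],
    [0,0,0,-0.5,0,0,0],
    [0,0,0,-2,0,0,0],
    [0,0,0,-4,0,0,0],
    [0,0,0,-4,0,0,0],
    [0,0,0,-4,0,0,0],
    [0,0,0,-4,0,0,0],
    [0,0,0,0,0,0,0],
  ],
)

```text
clock: 13.9
position: [622.0, 160.3, 233.2]
ee_rot: [0.734, -0.679, 0.003, -0.006]
contact_force: [-0.3, 0.6, 0.8]
gripper_width: 0.0
```

```bash
python3 - <<'E'
from h import *
d=snap("top","pics/top7.png");e=snap("side","pics/side8.png")
im=lambda n:cv2.imread(f'pics/{n}.png')
r=lambda a,s:cv2.resize(a,s,interpolation=cv2.INTER_CUBIC)
cv2.imwrite('pics/c10.png',np.hstack([np.vstack([r(im('top1')[165:265,190:360],(510,300)),r(im('top7')[165:265,190:360],(510,300))]),np.vstack([r(im('side1')[225:345,250:360],(275,300)),r(im('side8')[225:345,250:360],(275,300))])]))
E
```

```text
(no output)
```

View pics/c10.png

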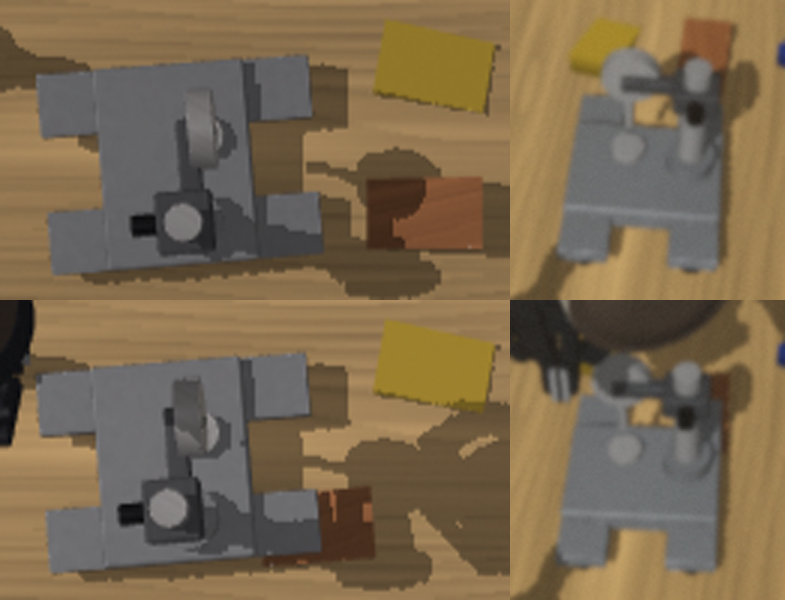

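The view shows the stand in place (lug corners moved 1 px or less), the wedge under the lug and the bystanders untouched. The press held only 15 N, so with time to spare I'll press again, a bit harder.

Emit:
servo_tool(
  rows=[
    [0,0,0,4,0,0,0],
    [0,0,0,4,0,0,0],
    [0,0,0,4,0,0,0],
    [0,0,0,3,0,0,0],
    [0,0,0,2,0,0,0],
    [0,0,0,0.8,0,0,0],
    [0,0,0,0,0,0,0],
    [0,0,0,0,0,0,0],
  ],
)

```text
clock: 14.8
position: [619.2, 159.5, 48.2]
ee_rot: [0.734, -0.679, 0.0, -0.0]
contact_force: [-0.6, -0.1, 0.9]
gripper_width: -0.0
```

Emit:
servo_tool(
  rows=[
    [0,0,0,0.2,0,0,0],
    [0,0,0,0.2,0,0,0],
    [0,0,0,0.1,0,0,0],
    [0,0,0,0.1,0,0,0],
  ],
)

```text
clock: 15.2
position: [618.9, 159.5, 42.2]
ee_rot: [0.734, -0.679, 0.0, -0.0]
contact_force: [-0.1, -0.6, -0.1]
gripper_width: -0.2
```

Emit:
servo_tool(
  rows=[
    [0,0,0,0.1,0,0,0],
    [0,0,0,0.1,0,0,0],
  ],
)

```text
clock: 15.4
position: [618.9, 159.4, 41.1]
ee_rot: [0.734, -0.679, 0.0, 0.0]
contact_force: [-5.1, 0.2, 10.5]
gripper_width: -0.3
```

Emit:
servo_tool(
  rows=[
    [0,0,0.05,0.1,0,0,0],
    [0,0,0.05,0.1,0,0,0],
  ],
)

```text
clock: 15.6
position: [618.9, 159.5, 41.0]
ee_rot: [0.734, -0.679, 0.001, -0.001]
contact_force: [-3.7, -0.7, 17.3]
gripper_width: 0.1
```

Emit:
servo_tool(
  rows=[
    [0,0,0.03,0.1,0,0,0],
    [0,0,0.03,0.1,0,0,0],
    [0,0,0,0,0,0,0],
  ],
)

```text
clock: 15.9
position: [618.9, 159.5, 41.0]
ee_rot: [0.734, -0.679, 0.002, -0.002]
contact_force: [-5.5, -1.8, 21.9]
gripper_width: 0.1
```

Firm at 22 N with z unchanged. I'll hold, then take the hand up and away.

Emit:
servo_tool(
  rows=[
    [0,0,0,0.05,0,0,0],
    [0,0,0,0,0,0,0],
    [0,0,0,0,0,0,0],
    [0,0,0,0,0,0,0],
    [0,0,0,0,0,0,0],
    [0,0,0,0,0,0,0],
    [0,0,0,0,0,0,0],
  ],
)

```text
clock: 16.6
position: [618.8, 159.5, 41.0]
ee_rot: [0.734, -0.679, 0.002, -0.002]
contact_force: [-6.8, -2.3, 22.6]
gripper_width: 0.1
```

Emit:
servo_tool(
  rows=[
    [0,0,0,-0.4,0,0,0],
    [0,0,0,-0.6,0,0,0],
    [0,0,0,-2,0,0,0],
    [0,0,0,-4,0,0,0],
    [0,0,0,-4,0,0,0],
    [0,0,0,-4,0,0,0],
    [0,0,0,-4,0,0,0],
    [0,0,0,0,0,0,0],
    [0,0,0,0,0,0,0],
  ],
)

```text
clock: 17.5
position: [617.2, 159.5, 226.1]
ee_rot: [0.734, -0.68, 0.0, -0.001]
contact_force: [-0.3, -1.4, -1.0]
gripper_width: 0.4
```

```bash
python3 - <<'E'
from h import *
d=snap("top","pics/top8.png")
a=cv2.imread('pics/top7.png')[165:265,205:360].astype(int);b=cv2.imread('pics/top8.png')[165:265,205:360].astype(int)
g=lambda x:np.float32(x.mean(2))
print('stand/wedge shift px',cv2.phaseCorrelate(g(a),g(b)),'edge-only diff',np.abs(a-b).mean())
s=read_state();print(s["position"],s["contact_force"],s["clock"]); job_done()
E
```

```text
stand/wedge shift px ((-0.06199103522455118, 0.012060046799177826), 0.862476891040802) edge-only diff 1.0569892473118279
[616.5706384  159.18461187 224.41858889] [-0.36386285  0.12255231 -1.19065365] 17.55
the job is handed in; nothing more can be done
```

I pushed the wooden wedge thin end first under the padless foot, then pressed the opposite foot and took the hand away. I handed the job in at 17.6 s.

- **Wedge:** the pushing force ran at 6 to 8 N while it lifted the foot, then jumped to about 14 N at the expected depth. I stopped there, and the stand's lug corners had moved no more than about 1 pixel (roughly 2 mm).
- **Press test:** I pressed the test foot twice, first at 15 N and then at 22 N to be surer. Contact came at a lug top of about 30 mm, which is level, and it sank no more than 0.1 mm. A sideways force of 5 to 7 N built up during both presses, but the stand did not shift.
- **Last checks:** the final top image matched the one taken after the first press to within 0.1 pixel for stand and wedge. The hand was clear, about 180 mm above the lug. I saw no bystander moved in the images. I inferred that the stand is level from the force and the press height, and did not measure its tilt from the images.

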